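Reset the reach stand and load its force cell

TASK

Lengthen the telescoping reach stand by one hole: press its red sprung button, slide the tube out, and let go of the button so that it pops up by itself in the hole of the brass plate. Then stand the black force cell in front of the blue cradle at the end of the tube and push it along the bench fully home, until the sprung ball clicks in behind it. The button must still be popped up at the end; leave everything else on the bench where it is.

Things in the scene. Friction and masses are not known exactly. Their poses are not given: they have to be found in the camera images.
- reach_stand: Fixed telescoping stand: level aluminium outer tube 44 mm wide (x), 158 mm long (y), 52 mm high on a base plate 90 x 165 mm. Origin on the bench under the middle of the outer tube. Inner tube comes out along own -y (roughly to the robot's right; stand turned up to 0.25 rad about the vertical). Own x: across the tube, away from the robot.
- home_hole (a point): Centre of the home hole in the top of the outer tube, 52 mm over the bench, where the tube starts locked. Axes as reach_stand. A 10 mm slot runs along the tube's top and widens into square holes 17 mm long. The next hole is in a brass plate let into the slot, at a place that changes from start to start: 41 to 62 mm from this one towards own -y. Find it by feel or sight.
- reach_tube (a joint): How far the inner tube is out, m: 0 (1.5 mm play either way) at the home hole, growing along the stand's -y; end stop at 0.082. Friction about 3 N. It carries the red button, orange tab and blue cradle. While the button is up in a hole the tube is locked against pushes of 25 N either way, with 1.5 mm play to either side.
- detent_button (a joint): How far the red button is pressed, m: 0 up (popped in a hole), 0.010 fully down; spring 4 N at first, 9 N fully down. Pressed over 6 mm it frees the tube; once slid 6 mm or more from the hole the wall keeps it down (about 5 mm) and it may be let go. It pops up under the next hole if nothing is on or close above it; held down, it passes the hole (then push it back by the tab's other side).
- button_top (a point): Centre of the top of the red button's cap, a rounded pad 24 mm across the tube, reaching 12 mm from this point to own +y and 16 mm to own -y (towards the tab), 6 mm thick; 72 mm over the bench when up. Axes as reach_stand. Moves with tube and button.
- tab_face (a point): Middle of the push face of the orange upright tab, fixed on the inner tube 19 mm from the button's centre towards own -y; the face looks to own +y (to the button). 80 mm over the bench; tab 40 mm across, 6 mm thick, 58 to 96 mm over the bench. Pushing this face towards -y draws the inner tube out.
- cradle_seat (a point): Where the seated cell's centre lies, 17 mm over the bench, in the blue cradle on the inner tube's end (moves with it). Axes as reach_stand. Cradle open below (cell stands on the bench), above and to -y (mouth). Back wall 26 mm to +y; cheeks 28 mm high, 7 mm thick, 46.5 mm apart, slick, reach 42 mm to -y, then flare to 67 mm apart inside (79 mm outside) at 65 mm.
- ball_point (a point): Centre of the cradle's sprung steel ball, 16 mm in diameter, in the +x cheek, 32 mm from cradle_seat towards -y, 16 mm over the bench; it stands 4.2 mm into the gap when out. Moves with the tube. Axes as reach_stand.
- side_ball (a joint): How far the sprung ball is pressed into its cheek, m: 0 is out, 0.0042 fully in; the spring takes 2.5 N at first and 4.5 N at the end. It is pressed in 2 to 3 mm while the cell passes and comes out again behind the cell when that is home. Pushing the cell past it takes 5 to 12 N.
- cell_centre (a point): Centre of the black force cell, a block 44 mm (own x) by 52 mm (own y) by 34 mm high, 0.15 to 0.3 kg, standing loose on the bench at the robot's right. It goes into the cradle with its own y along the stand's y, either end first.
- log_pad: Bystander: blue notebook, 148 x 109 x 14 mm, lying loose. Leave it.
- masking_roll: Bystander: roll of pale tape, 100 mm across, 25 mm high. Leave it.
- tape_roll: Bystander: small roll of black tape, 62 mm across, 19 mm high. Leave it.
- pen_marker: Bystander: marker pen, 135 mm long, 16 mm thick, lying. Leave it.
- spare_glass: Bystander: oval spare mirror glass, 97 x 150 x 9 mm, lying flat. Leave it.
- connector: Bystander: small black and grey connector, 22 x 49 x 22 mm, lying. Leave it.
Things that resemble listed ones, but are neither listed nor needed, are in the scene too. Of the things like the part that bears cell_centre, leave any that is green; of the rest the smaller one is meant.

How it is judged:
By the outcome, as a careful person would: the job done as asked, in the order asked, and still so for the second after the job is handed in, with the robot touching nothing.
It also fails if it takes over 61 s, if anything falls off the work surface, if the arm or the gripper's body presses on something with over 40 N, if the wrist force passes 120 N, or if a joint passes its speed limit or range.

ROBOT

A 7-joint arm with a two-finger parallel gripper is mounted at the origin on a cart in front of the work surface, level with it; the furniture and walls round the work are solid. World frame = base frame: x ahead of the robot, y to its left, z up, the work surface at z = 0. Lengths are in mm, angles in rad, forces in N, time in s.
With the tool pointing down it reaches from about 400 to 925 mm from the base axis. Payload 5.6 kg.
Tool frame: the origin (TCP) lies at the centre of the arm's flange, where the gripper is bolted on; the fingertips stand 173 mm ahead of it and the grasp point (between the pads) lies 155 mm ahead of it (ctrl.nose_length is the distance from the TCP to the fingertips, in mm); z points along the fingers, y is the direction in which the jaws open and shut (so a half turn about z gives the same grasp; the last joint's range is limited). The gripper opens to 85 mm and grips with 20 to 120 N. Pads are 22 mm wide; open, the fingers measure 114 mm over their backs; the gripper's body (76 mm by 85 mm) begins 54 mm behind the grasp point. The pads swing forward as they close: fully open they stand 13 mm farther back than shut.
Start: joints at [1.071, 0.468, -0.012, 1.603, 0.006, 1.071, -0.056], TCP at [286.667, -583.373, 404.69] pointing down, gripper open.
Joint ranges: [-2.53, 2.53], [-0.31, 2.02], [-1.57, 1.55], [0.28, 2.44], [-1.29, 4.43], [0.15, 1.84], [-2.92, 2.92]. Speed limits (rad/s): [2.57, 2.57, 3.14, 3.14, 3.14, 3.14, 3.14].

INTERFACE

Orientations are given as a 3x3 rotation matrix whose columns are the frame's x, y, z axes.
In Python, from rig import ctrl gives the robot as it stands.
- The arm moves only by the tool play_rows, never from a script. Its arguments are lists of equal length, an entry for each row: "xyz": the shift along the tool's x, y, z in units of 40 mm (1.0 is 40 mm), a list of three; "twist": the turn about the tool's z in units of 8 degrees (1.0 is 8 degrees); "claw": the finger opening in mm, from 0 to 85.4. In form: {"xyz": [[tx, ty, tz], ...], "twist": [twist, ...], "claw": [claw, ...]}. A call has 1 to 20 rows; each row is the pose to reach, as a shift and turn from the pose commanded when the call began, along the tool's axes at that moment; what a row does not reach only later rows make up. A row lasts 1/10 s, in which the tool goes at most 50 mm and 8.59 degrees, less where a joint would pass 70% of its speed; a pose out of reach is approached as far as the arm can. A call with a gripper value outside its range is refused whole. The fingers move at their own pace and stop on an object; the grip force is fixed at half the most. Time passes only in rows, so rows that repeat a pose let the fingers close. It gives the time, the measured TCP pose, the force and the opening at its end, in the units of the state.
- ctrl.get_state(): the state, without advancing time (a new reading comes with each control period).
- ctrl.camera(name): name is "side" or "top"; returns a dict with "image" (480x640x3 uint8, red, green, blue), "range_z" (480x640 float32, mm along the optical axis (not along the pixel's ray), 0 where there is no reading), "camera_matrix" (3x3 intrinsics, pixels), "pose" (4x4, takes a point from camera to world coordinates). Camera axes: x right, y down, z forward; pixel columns grow to the right and rows downward; lengths in mm; the calibration is good to about 2 mm. A picture is of the moment at which its call begins.
- ctrl.close_job(): hands the job in, once; it reports no verdict.
The state is a dict: "t": time; "q": joint angles; "dq": joint speeds; "joint_torque": joint torques, N m; "eef_pos": TCP position; "tcp_rot": TCP orientation; "wrist_force": force on the tool from outside, world axes, zero at the start; "wrist_torque": the same for the moment, N m; "gripper_width": finger opening in mm.
Only numpy, scipy, OpenCV 4.12 (cv2) and the standard library are available. Lean on these libraries where they do the work, as an engineer would, in place of code of your own. Each camera call takes 0.05 s, during which the arm holds its last target. There are 200 camera calls.

## Working session

There is one attempt and no reset: what is moved stays moved. The work goes in short steps, Python scripts to look and compute and a tool call to move; the robot and the scene stay as the last step left them, time stands still between calls to the robot, and variables do not carry over. Pictures are saved under pics/ and viewed, about 8 in all and at most 12, crops included, and the job is handed in when it is done.

Besides the shell and the picture viewer there is one more tool, called after "Emit:" as name([rows], argument=value, ...), one row to a line, values as JSON. play_rows: Moves the arm, as the interface text tells. Its arguments: {"type":"object","properties":{"xyz":{"type":"array","items":{"type":"array","items":{"type":"number"}}},"twist":{"type":"array","items":{"type":"number"}},"claw":{"type":"array","items":{"type":"number"}}},"required":["xyz","twist","claw"]}

```bash
ls; mkdir -p pics; cat > h.py <<'E'
import numpy as np,cv2
from rig import ctrl
def shot(name,tag):
    c=ctrl.camera(name); np.savez(f'pics/{tag}.npz',**c); cv2.imwrite(f'pics/{tag}.png',c['image'][:,:,::-1]); return c
def ray(c,u,v,z):
    K,P=c['camera_matrix'],c['pose']; d=P[:3,:3]@np.linalg.inv(K)@[u,v,1]; o=P[:3,3]; return o+d*(z-o[2])/d[2]
def cloud(c):
    K,P=c['camera_matrix'],c['pose']; v,u=np.mgrid[:480,:640]; Z=c['range_z']
    p=np.stack([(u-K[0,2])/K[0,0]*Z,(v-K[1,2])/K[1,1]*Z,Z],-1); return p@P[:3,:3].T+P[:3,3]
E
python3 - <<'E'
from h import *
s=ctrl.get_state();print(s['t'],s['eef_pos'],s['tcp_rot'],s['gripper_width'])
for n in('top','side'):
    c=shot(n,n+'0');print(n,c['pose'].round(2).tolist(),c['camera_matrix'].tolist())
E
```

```text
pics
0.0 [ 286.53659449 -583.15265758  403.70962882] [[ 8.97508499e-01  4.40996223e-01 -9.08242393e-04]
 [ 4.40997142e-01 -8.97507123e-01  1.57617144e-03]
 [-1.20068364e-04 -1.81515956e-03 -9.99998345e-01]] 85.5384057131891
top [[0.03, -0.99, 0.13, 359.27], [-1.0, -0.03, -0.02, -2.0], [0.02, -0.13, -0.99, 1278.89], [0.0, 0.0, 0.0, 1.0]] [[536.7786863798874, 0.0, 316.104051151027], [0.0, 536.7786863798874, 245.25077402116557], [0.0, 0.0, 1.0]]
side [[-0.83, -0.34, 0.44, -123.13], [-0.55, 0.49, -0.67, 1006.27], [0.01, -0.8, -0.6, 984.32], [0.0, 0.0, 0.0, 1.0]] [[597.0423622494739, 0.0, 319.15031858365353], [0.0, 597.0423622494739, 224.08820299660317], [0.0, 0.0, 1.0]]
```

View pics/top0.png

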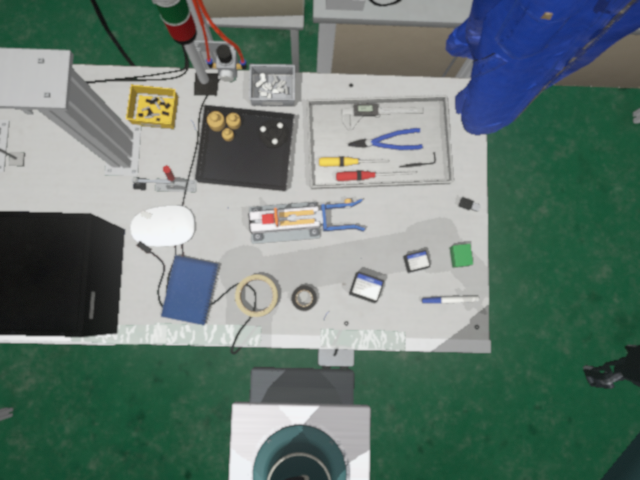

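View pics/side0.png

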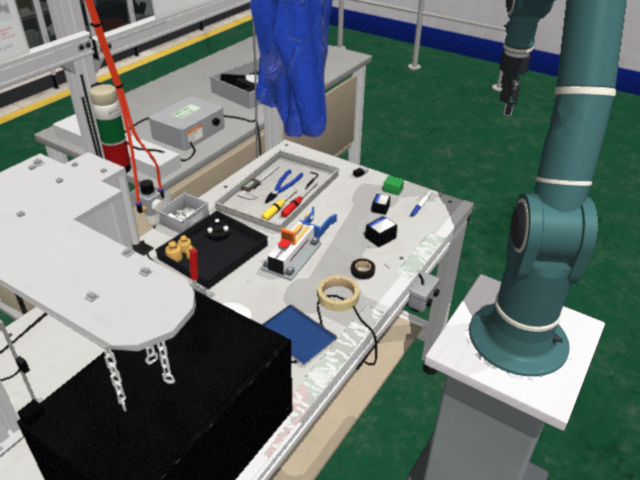

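The top view shows the stand at (250–365, 200–240). The cell, the smaller black block, is at (417,260). The larger black block at (367,286) and the green one at (462,254) are decoys.

```bash
python3 - <<'E'
from h import *
c=dict(np.load('pics/top0.npz'));im=c['image'];P=cloud(c)
cr=cv2.resize(im[190:300,240:480],None,fx=3.3,fy=3.3,interpolation=cv2.INTER_CUBIC);cv2.imwrite('pics/crop0.png',cr[:,:,::-1])
hsv=cv2.cvtColor(im,cv2.COLOR_RGB2HSV)
roi=np.zeros((480,640),bool);roi[190:275,240:445]=1
def rep(n,m,z=None):
    m=(m&roi).astype(np.uint8); k,l,st,ce=cv2.connectedComponentsWithStats(m,connectivity=8)
    for i in range(1,k):
        if st[i,4]<12: continue
        q=P[l==i]; ys,xs=np.where(l==i)
        r=cv2.minAreaRect(np.c_[xs,ys].astype(np.float32))
        print(n,st[i].tolist(),ce[i].round(1),'med',np.median(q,0).round(1),'z90',np.percentile(q[:,2],[10,90]).round(0),'rect',np.round(r[0],1),np.round(r[1],1),round(r[2],1))
H,S,V=hsv[...,0],hsv[...,1],hsv[...,2]
rep('red',((H<6)|(H>174))&(S>140)&(V>90)); rep('orange',(H>=7)&(H<22)&(S>120)&(V>120)); rep('blue',(H>100)&(H<125)&(S>110)&(V>60))
rep('black',(V<70)); rep('cellbox',(P[...,2]>22)&(P[...,2]<45)); rep('tube',(P[...,2]>47)&(P[...,2]<57))
E
```

```text
red [263, 215, 10, 8, 75] [267.5 218.4] med [574.3  88.3  71.8] z90 [69. 75.] rect [267.5 218.5] [7. 9.] 90.0
orange [274, 209, 4, 16, 40] [275.5 216.7] med [576.   67.9  94.7] z90 [53. 99.] rect [275.5 216.5] [15.  3.] 90.0
blue [322, 205, 42, 25, 118] [336.8 223.4] med [567.3 -66.6  30. ] z90 [24. 45.] rect [337.8 224.9] [47.5 19.3] 30.5
blue [326, 204, 20, 4, 45] [335.2 205.5] med [618.2 -67.9  28.5] z90 [26. 31.] rect [335.5 205.5] [ 2.2 19.1] 85.2
cellbox [279, 199, 86, 32, 552] [325.1 216.1] med [585.  -42.9  36.8] z90 [25. 43.] rect [321.5 214.5] [31. 85.] 90.0
cellbox [308, 204, 6, 4, 13] [310.8 205.6] med [615.8 -10.7  24.3] z90 [23. 26.] rect [310.8 206.2] [2.8 4.9] 45.0
cellbox [252, 208, 8, 4, 18] [255.3 209.7] med [602.1 121.2  24.3] z90 [22. 28.] rect [255.5 209.5] [7. 3.] -0.0
cellbox [255, 220, 7, 4, 25] [257.9 221.3] med [572.5 112.2  40.2] z90 [38. 42.] rect [258.  221.5] [3. 6.] 90.0
cellbox [251, 226, 69, 8, 109] [284.1 229.5] med [555.4  53.   33.3] z90 [25. 43.] rect [285.1 229.7] [ 2.2 68.3] 85.2
cellbox [313, 230, 6, 5, 19] [315.  231.7] med [553.6 -22.   23.4] z90 [22. 27.] rect [315.5 232. ] [5. 4.] 0.0
cellbox [405, 250, 26, 23, 405] [417.4 260.9] med [ 491.2 -263.1   34.3] z90 [30. 37.] rect [417.3 260.8] [18.2 22.6] 76.0
cellbox [356, 272, 10, 3, 19] [359.8 273.1] med [ 458.  -126.2   43.4] z90 [39. 44.] rect [360.5 273. ] [9. 2.] 0.0
tube [278, 207, 40, 11, 244] [296.5 211.9] med [595.1  21.5  53.1] z90 [50. 56.] rect [297.5 212.2] [ 7.6 39.7] 85.2
tube [249, 211, 71, 21, 589] [277.2 222.7] med [565.4  77.2  52.4] z90 [49. 55.] rect [283.5 219.1] [19.1 69.9] 85.4
```

View pics/crop0.png

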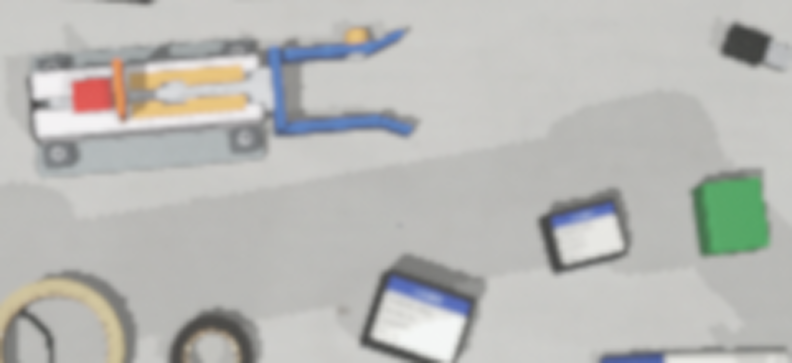

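```bash
python3 - <<'E'
from h import *
c=dict(np.load('pics/top0.npz'));im=c['image'];P=cloud(c)
roi=np.zeros((480,640),bool);roi[195:245,245:322]=1
m=(P[...,2]>46)&(P[...,2]<58)&roi
m=cv2.morphologyEx(m.astype(np.uint8),cv2.MORPH_CLOSE,np.ones((9,9)))
pts=np.argwhere(m)[:,::-1]
W=np.array([ray(c,u,v,52) for u,v in pts])[:,:2].astype(np.float32)
r=cv2.minAreaRect(W);print('tube rect',r)
b=cv2.boxPoints(r)
e=b[1]-b[0] if np.linalg.norm(b[1]-b[0])>np.linalg.norm(b[2]-b[1]) else b[2]-b[1]
e=e/np.linalg.norm(e); e=e if e[1]>0 else -e
ex=np.array([e[1],-e[0]]);print('stand y',e,'x',ex,'theta',np.arctan2(ex[1],ex[0]))
for n,u,v,z in[('red',267.5,218.4,72),('orange top',275.5,216.7,96),('hole',240+175/3.3,190+92/3.3,52),('brassL',240+130/3.3,190+92/3.3,52),('brassR',240+245/3.3,190+84/3.3,52),('wall top in',240+286/3.3,190+92/3.3,28),('cheek+tip',240+405/3.3,190+32/3.3,28),('cheek-tip',240+414/3.3,190+127/3.3,28),('ball',240+357/3.3,190+33/3.3,20)]:
    w=ray(c,u,v,z);d=w[:2]-r[0];print(n,w.round(1),'stand xy',(d@ex).round(1),(d@e).round(1))
# cell
roi[:]=0;roi[245:278,400:436]=1
m=(P[...,2]>29)&(P[...,2]<40)&roi
q=P[m][:,:2].astype(np.float32);print('cell rect',cv2.minAreaRect(q),np.median(P[m],0),q.mean(0))
hsv=cv2.cvtColor(im,cv2.COLOR_RGB2HSV)
for sz,(u,v) in{'small':(417,261),'big':(367,287)}.items():
    pass
m2=(P[...,2]>15)&roi
pts=np.argwhere((P[...,2]>31)&roi)[:,::-1];W=np.array([ray(c,u,v,34) for u,v in pts])[:,:2].astype(np.float32);print(cv2.minAreaRect(W))
cs=dict(np.load('pics/side0.npz'));Q=cloud(cs);n=(Q[...,2]>29)&(Q[...,2]<38)&(abs(Q[...,0]-491)<45)&(abs(Q[...,1]+263)<45)
print('side',cv2.minAreaRect(Q[n][:,:2].astype(np.float32)))
E
```

```text
tube rect ((577.386962890625, 48.351261138916016), (45.21385192871094, 168.8907470703125), 6.641995429992676)
stand y [-0.11566525  0.9932883 ] x [0.9932883  0.11566525] theta 0.115924716
red [573.9  87.7  72. ] stand xy 1.1 39.5
orange top [574.   68.3  96. ] stand xy -1.0 20.2
hole [580.6  30.2  52. ] stand xy 1.1 -18.4
brassL [579.5  61.8  52. ] stand xy 3.7 13.1
brassR [587.9 -18.8  52. ] stand xy 2.7 -67.9
wall top in [587.5 -48.7  28. ] stand xy -1.2 -97.5
cheek+tip [ 634.2 -133.4   28. ] stand xy 35.4 -187.1
cheek-tip [ 565.  -141.1   28. ] stand xy -34.2 -186.7
ball [634.1 -99.3  20. ] stand xy 39.2 -153.3
cell rect ((491.8557434082031, -264.375732421875), (42.55724334716797, 51.13253402709961), 15.748160362243652) [ 491.13007745 -264.45460758   34.33746787] [ 491.42252 -263.94333]
((493.9917907714844, -268.6257019042969), (48.56816101074219, 83.52168273925781), 25.657861709594727)
side ((486.4206237792969, -258.52752685546875), (41.395992279052734, 57.69957733154297), 12.519993782043457)
```

Emit:
play_rows([
  [13.84,-11.94,2],
  [13.84,-11.94,2],
  [13.84,-11.94,2],
  [13.84,-11.94,2],
  [13.84,-11.94,2],
  [13.84,-11.94,2],
  [13.84,-11.94,2],
  [13.84,-11.94,2],
  [13.84,-11.94,2],
  [13.84,-11.94,2],
  [13.84,-11.94,3],
  [13.84,-11.94,3],
  [13.84,-11.94,3],
  [13.84,-11.94,3],
  [13.84,-11.94,3],
  [13.84,-11.94,3],
  [13.84,-11.94,3],
  [13.84,-11.94,3],
], twist=[-1,-2,-3,-4,-5,-6,-7,-8,-8.8,-8.8,-8.8,-8.8,-8.8,-8.8,-8.8,-8.8,-8.8,-8.8], claw=[0,0,0,0,0,0,0,0,0,0,0,0,0,0,0,0,0,0])

```text
t: 1.9
eef_pos: [572.7, 88.0, 284.4]
tcp_rot: [[-0.113, 0.994, -0.001], [0.994, 0.113, -0.001], [-0.001, -0.001, -1.0]]
wrist_force: [0.2, -1.0, 0.5]
gripper_width: 0.2
```

```bash
python3 - <<'E'
from h import *
s=ctrl.get_state();print(s['eef_pos'],ctrl.nose_length)
c=shot('side','side1')
im=c['image'];cr=cv2.resize(im[130:290,210:370],None,fx=3.7,fy=3.7,interpolation=cv2.INTER_CUBIC);cv2.imwrite('pics/s1.png',cr[:,:,::-1])
P=cloud(c);hsv=cv2.cvtColor(im,cv2.COLOR_RGB2HSV);H,S,V=cv2.split(hsv)
o=np.array([577.4,48.4]);e=np.array([-.1157,.9933]);ex=np.array([.9933,.1157])
for n,m in(('red',((H<6)|(H>174))&(S>140)),('or',(H>6)&(H<22)&(S>120))):
    m=m&(abs(P[...,0]-575)<40)&(abs(P[...,1]-50)<70);q=P[m];d=q[:,:2]-o
    print(n,m.sum(),np.percentile(d@ex,[5,50,95]).round(1),np.percentile(d@e,[5,50,95]).round(1),np.percentile(q[:,2],[5,50,95]).round(1))
E
```

```text
[572.70227598  88.03554262 284.4333396 ] 173.4
red 88 [-17.   -2.6   9.5] [26.9 42.5 57.3] [ 65.1  68.8 171.1]
or 190 [-20.   -6.6  15. ] [-48.1  25.5  30.8] [49.5 73.9 95. ]
```

View pics/s1.png

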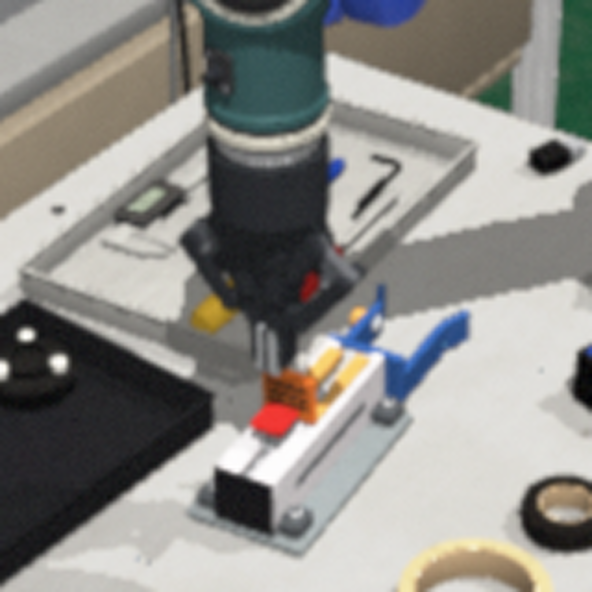

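Emit:
play_rows([
  [0.05,0,0.5],
  [0.05,0,0.85],
  [0.05,0,0.95],
  [0.05,0,1.02],
  [0.05,0,1.09],
  [0.05,0,1.14],
  [0.05,0,1.17],
  [0.05,0,1.17],
], twist=[0,0,0,0,0,0,0,0], claw=[0,0,0,0,0,0,0,0])

```text
t: 2.75
eef_pos: [572.4, 90.8, 238.6]
tcp_rot: [[-0.114, 0.994, -0.001], [0.994, 0.114, -0.001], [-0.001, -0.001, -1.0]]
wrist_force: [-3.8, -2.5, 7.2]
gripper_width: -0.2
```

Emit:
play_rows([
  [0,0,0.05],
  [0,0,0.05],
  [-0.1,0,0.05],
  [-0.2,0,0.05],
  [-0.28,0,0.05],
  [-0.36,0,0.05],
  [-0.42,0,0.05],
  [-0.46,0,0.05],
  [-0.46,0,0.05],
], twist=[0,0,0,0,0,0,0,0,0], claw=[0,0,0,0,0,0,0,0,0])

```text
t: 3.65
eef_pos: [574.4, 73.8, 237.0]
tcp_rot: [[-0.115, 0.993, -0.001], [0.993, 0.115, 0.001], [0.001, -0.0, -1.0]]
wrist_force: [-5.3, -0.5, 8.0]
gripper_width: -0.7
```

```bash
cat >> h.py <<'E'
o=np.array([577.4,48.4]);e=np.array([-.1157,.9933]);ex=np.array([.9933,.1157])
def tab():
  for n in('side','top'):
    c=ctrl.camera(n);H,S,V=cv2.split(cv2.cvtColor(c['image'],cv2.COLOR_RGB2HSV));P=cloud(c)
    for k,m in(('orange',(H>6)&(H<22)&(S>120)&(P[...,2]>60)&(P[...,2]<110)),('red',((H<6)|(H>174))&(S>140)&(P[...,2]>55)&(P[...,2]<80)),('blue',(H>100)&(H<125)&(S>110)&(V>60)&(P[...,2]>18)&(P[...,2]<50))):
      q=P[m];d=q[:,:2]-o;g=(abs(d@ex)<45)&(d@e<70)&(d@e>-260)
      if g.sum():print(n,k,g.sum(),'y',np.percentile((d@e)[g],[5,50,95]).round(1),'z',np.median(q[g][:,2]).round(1))
  return c
E
python3 - <<'E'
from h import *
import h
class F: pass
t=ctrl.camera
cams={n:dict(np.load(f'pics/{n}0.npz')) for n in('side','top')}
class C:
  camera=staticmethod(lambda n:cams[n])
h.ctrl=C; tab(); print(); h.ctrl=ctrl; tab()
E
```

```text
side orange 143 y [22.8 26.3 30.2] z 81.3
side red 80 y [27.4 43.6 58.4] z 69.1
side blue 162 y [-169.3 -117.3  -80.4] z 25.4
top orange 35 y [17.6 19.5 22. ] z 95.5
top red 74 y [29.6 40.  49.5] z 71.8
top blue 177 y [-173.1 -120.5  -89.1] z 29.0

side orange 43 y [ 8.7 11.  22. ] z 72.4
side red 33 y [15.4 34.6 41.4] z 59.7
side blue 152 y [-188.2 -131.9  -96.3] z 24.5
top blue 183 y [-184.1 -131.7 -104.8] z 29.0
```

Emit:
play_rows([
  [0,0,-0.2],
  [0,0,-0.42],
  [0,0,-0.42],
  [-0.1,0,-0.42],
  [-0.2,0,-0.42],
  [-0.3,0,-0.42],
  [-0.4,0,-0.42],
  [-0.45,0,-0.42],
  [-0.5,0,-0.42],
  [-0.5,0,-0.42],
], twist=[0,0,0,0,0,0,0,0,0,0], claw=[0,0,0,0,0,0,0,0,0,0])

```text
t: 4.75
eef_pos: [576.9, 54.9, 252.8]
tcp_rot: [[-0.116, 0.993, 0.0], [0.993, 0.116, 0.003], [0.003, 0.001, -1.0]]
wrist_force: [-1.4, 5.2, 3.6]
gripper_width: -0.0
```

```bash
python3 -c "
from h import *
tab()"
```

```text
side orange 76 y [-5.3 -1.3 14. ] z 75.3
side red 68 y [ 2.5 17.5 29.9] z 64.2
side blue 169 y [-198.5 -140.6 -107.9] z 25.1
top blue 199 y [-200.7 -143.7 -117.1] z 29.4
```

Emit:
play_rows([
  [-0.04,0,0],
  [-0.08,0,0],
  [-0.12,0,0],
  [-0.16,0,0],
  [-0.2,0,0],
  [-0.23,0,0],
  [-0.26,0,0],
  [-0.29,0,0],
  [-0.32,0,0],
], twist=[0,0,0,0,0,0,0,0,0], claw=[0,0,0,0,0,0,0,0,0])

```text
t: 5.75
eef_pos: [578.3, 42.7, 252.8]
tcp_rot: [[-0.116, 0.993, 0.0], [0.993, 0.116, 0.003], [0.003, 0.001, -1.0]]
wrist_force: [-0.8, 7.0, 3.2]
gripper_width: -0.0
```

Emit:
play_rows([
  [-0.025,0,0],
  [-0.05,0,0],
  [-0.075,0,0],
  [-0.1,0,0],
], twist=[0,0,0,0], claw=[0,0,0,0])

```text
t: 6.15
eef_pos: [578.8, 38.7, 252.8]
tcp_rot: [[-0.116, 0.993, 0.0], [0.993, 0.116, 0.003], [0.003, 0.001, -1.0]]
wrist_force: [-1.7, 6.3, 3.2]
gripper_width: 0.4
```

Emit:
play_rows([
  [-0.025,0,0],
  [-0.05,0,0],
  [-0.075,0,0],
], twist=[0,0,0], claw=[0,0,0])

```text
t: 6.45
eef_pos: [579.2, 35.7, 252.8]
tcp_rot: [[-0.116, 0.993, 0.0], [0.993, 0.116, 0.003], [0.003, 0.001, -1.0]]
wrist_force: [-1.4, 5.8, 2.9]
gripper_width: -0.1
```

Emit:
play_rows([
  [-0.025,0,0],
  [-0.05,0,0],
  [-0.075,0,0],
], twist=[0,0,0], claw=[0,0,0])

```text
t: 6.75
eef_pos: [579.5, 32.7, 252.8]
tcp_rot: [[-0.116, 0.993, 0.0], [0.993, 0.116, 0.003], [0.003, 0.001, -1.0]]
wrist_force: [-1.5, 7.3, 3.9]
gripper_width: 0.4
```

Emit:
play_rows([
  [-0.025,0,0],
  [-0.05,0,0],
  [-0.075,0,0],
], twist=[0,0,0], claw=[0,0,0])

```text
t: 7.05
eef_pos: [579.8, 29.7, 252.8]
tcp_rot: [[-0.116, 0.993, 0.0], [0.993, 0.116, 0.003], [0.003, 0.001, -1.0]]
wrist_force: [-0.8, 5.7, 3.6]
gripper_width: 0.1
```

```bash
python3 -c "
from h import *
tab()"
```

```text
side orange 70 y [-30.3 -27.  -10.7] z 75.1
side red 63 y [-19.9  -8.    3.5] z 64.6
side blue 166 y [-221.4 -160.9 -133.8] z 25.1
top blue 203 y [-223.7 -168.  -142.2] z 29.7
```

Emit:
play_rows([
  [-0.025,0,0],
  [-0.05,0,0],
  [-0.075,0,0],
], twist=[0,0,0], claw=[0,0,0])

```text
t: 7.45
eef_pos: [580.3, 26.0, 252.7]
tcp_rot: [[-0.116, 0.993, 0.0], [0.993, 0.116, 0.002], [0.002, 0.0, -1.0]]
wrist_force: [0.2, 3.1, 1.7]
gripper_width: 0.3
```

Emit:
play_rows([
  [-0.025,0,0],
  [-0.05,0,0],
  [-0.05,0,0],
], twist=[0,0,0], claw=[0,0,0])

```text
t: 7.75
eef_pos: [580.5, 23.7, 252.6]
tcp_rot: [[-0.115, 0.993, 0.0], [0.993, 0.115, 0.002], [0.002, 0.0, -1.0]]
wrist_force: [-0.2, 5.5, 1.6]
gripper_width: 0.2
```

Emit:
play_rows([
  [-0.025,0,0],
  [-0.05,0,0],
  [-0.05,0,0],
], twist=[0,0,0], claw=[0,0,0])

```text
t: 8.05
eef_pos: [580.6, 23.1, 252.6]
tcp_rot: [[-0.116, 0.993, 0.0], [0.993, 0.116, 0.004], [0.004, 0.001, -1.0]]
wrist_force: [0.1, 8.6, 1.3]
gripper_width: 0.2
```

Emit:
play_rows([
  [0.15,0,0],
  [0.15,0,-0.6],
  [0.15,0,-1.2],
], twist=[0,0,0], claw=[0,0,0])

```text
t: 8.35
eef_pos: [579.7, 25.6, 300.0]
tcp_rot: [[-0.114, 0.994, -0.003], [0.994, 0.114, -0.001], [-0.001, -0.003, -1.0]]
wrist_force: [0.4, -0.3, 0.5]
gripper_width: 0.3
```

```bash
python3 - <<'E'
from h import *
tab()
c=shot('side','side2');im=c['image'];cr=cv2.resize(im[180:280,250:380],None,fx=5,fy=5,interpolation=cv2.INTER_CUBIC);cv2.imwrite('pics/s2.png',cr[:,:,::-1])
E
```

```text
side orange 140 y [-38.  -33.2 -28.6] z 81.3
side red 74 y [-33.5 -15.4  -2.5] z 68.9
side blue 169 y [-226.6 -166.7 -139.9] z 25.8
top blue 209 y [-231.4 -174.9 -148. ] z 29.0
```

View pics/s2.png

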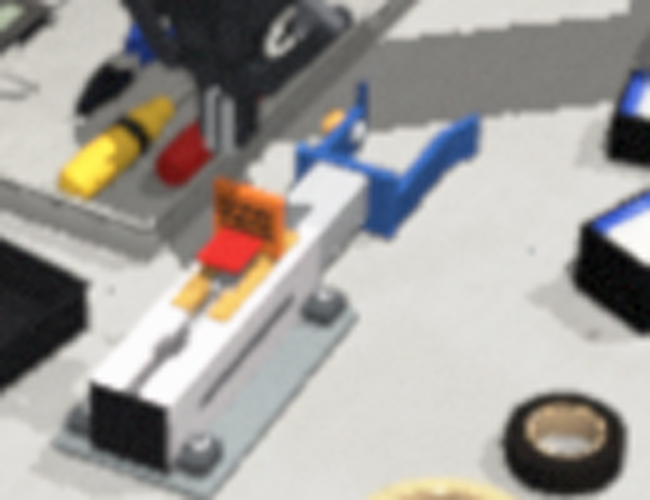

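Side view: the orange tab at (250,215) and the red cap at (232,250) sit over the brass plate. The red height is back to its "up" value, and the tube is out about 59 mm. Next I fetch the cell.

Emit:
play_rows([
  [-6.95,-3.02,0],
  [-6.95,-3.02,0],
  [-6.95,-3.02,0],
  [-6.95,-3.02,0],
  [-6.95,-3.02,0],
  [-6.95,-3.02,0],
  [-6.95,-3.02,0],
  [-6.95,-3.02,0],
  [-6.95,-3.02,1],
  [-6.95,-3.02,1.5],
], twist=[-0.5,-1.15,-1.15,-1.15,-1.15,-1.15,-1.15,-1.15,-1.15,-1.15], claw=[0,20,60,85,85,85,85,85,85,85])

```text
t: 9.5
eef_pos: [491.5, -261.5, 238.4]
tcp_rot: [[-0.274, 0.962, -0.002], [0.962, 0.274, 0.002], [0.002, -0.002, -1.0]]
wrist_force: [-1.0, 0.9, -0.8]
gripper_width: 84.8
```

```bash
python3 - <<'E'
from h import *
c=shot('side','side3');im=c['image'];cr=cv2.resize(im[140:260,300:460],None,fx=4.5,fy=4.5,interpolation=cv2.INTER_CUBIC);cv2.imwrite('pics/s3.png',cr[:,:,::-1])
# cheeks geometry
for n in('side','top'):
    c=ctrl.camera(n);H,S,V=cv2.split(cv2.cvtColor(c['image'],cv2.COLOR_RGB2HSV));P=cloud(c)
    d=P[...,:2]-o;x=d@ex;y=d@e;m=(H>100)&(H<125)&(S>110)&(V>60)&(P[...,2]>20)&(P[...,2]<34)&(abs(x)<50)&(y<-140)&(y>-260)
    for lo in range(-260,-140,15):
        for s in(1,-1):
            g=m&(y>=lo)&(y<lo+15)&(x*s>10)
            if g.sum()>2: print(n,lo,s,g.sum(),np.percentile(x[g],[5,50,95]).round(1),y[g].min().round(1))
E
```

```text
side -245 1 3 [31.1 31.3 32.3] -233.4
side -245 -1 3 [-37.2 -37.  -35.3] -233.1
side -230 1 4 [25.  26.3 28. ] -223.6
side -230 -1 10 [-36.  -33.2 -29.8] -229.2
side -215 1 6 [23.7 25.3 26.5] -212.0
side -215 -1 8 [-31.6 -30.9 -27.6] -212.7
side -200 1 6 [20.3 23.2 24.5] -196.2
side -200 -1 7 [-33.8 -29.6 -26.9] -196.9
side -185 1 13 [18.7 21.1 25.5] -183.5
side -185 -1 10 [-32.5 -30.8 -27. ] -183.5
side -170 -1 8 [-34.  -31.2 -27.5] -167.2
side -155 -1 22 [-34.  -25.6 -18.2] -149.7
top -245 1 5 [30.3 32.5 32.8] -237.7
top -245 -1 7 [-34.1 -32.3 -29.1] -238.5
top -230 1 7 [26.8 27.8 29. ] -228.1
top -230 -1 11 [-30.5 -28.4 -26.2] -229.8
top -215 -1 13 [-27.6 -26.2 -24.8] -214.7
top -200 1 10 [24.9 26.5 28.8] -199.3
top -200 -1 11 [-28.6 -26.5 -24.4] -198.8
top -185 1 13 [24.9 27.5 29.2] -185.0
top -185 -1 12 [-27.8 -26.5 -24.4] -184.4
top -170 1 5 [25.9 26.9 28.6] -169.8
top -170 -1 13 [-28.8 -26.8 -23.7] -167.6
```

View pics/s3.png

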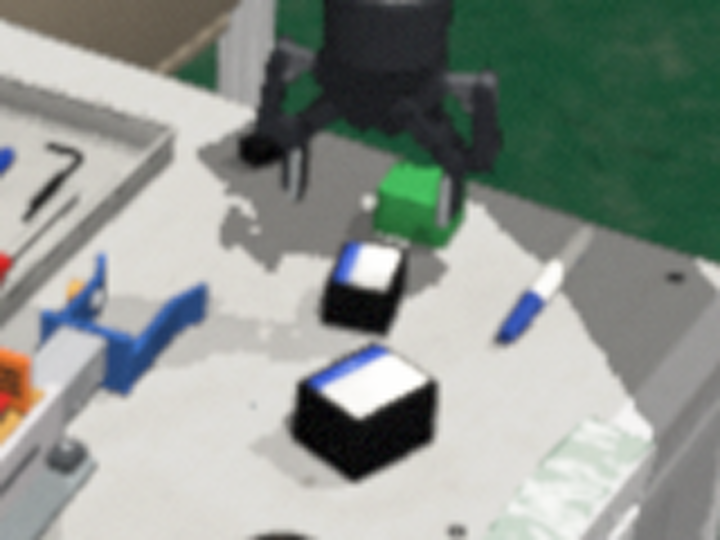

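The fingers are centred over the smaller black block, at about (365,285) in the crop. The cradle cheeks lie symmetric about the stand axis, and the mouth tips are at y ≈ -245 in stand axes.

Emit:
play_rows([
  [-0.06,0,0.6],
  [-0.06,0,1.2],
  [-0.06,0,1.43],
  [-0.06,0,1.43],
  [-0.06,0,1.43],
  [-0.06,0,1.43],
  [-0.06,0,1.43],
  [-0.06,0,1.43],
  [-0.06,0,1.43],
  [-0.06,0,1.43],
], twist=[0,0,0,0,0,0,0,0,0,0], claw=[85,85,85,70,55,45,38,38,38,38])

```text
t: 10.65
eef_pos: [492.8, -266.0, 185.1]
tcp_rot: [[-0.272, 0.962, 0.001], [0.962, 0.272, -0.001], [-0.002, 0.0, -1.0]]
wrist_force: [-1.8, 1.0, 7.2]
gripper_width: 42.6
```

Emit:
play_rows([
  [0,0,-0.7],
  [0,0,-1.5],
  [0.1,1,-1.5],
  [0.2,2,-1.5],
  [0.32,3.1,-1.5],
  [0.32,3.1,-1.5],
  [0.32,3.1,-1.5],
], twist=[0,0,0.4,0.8,1.15,1.15,1.15], claw=[38,38,38,38,38,38,38])

```text
t: 11.35
eef_pos: [609.0, -218.3, 243.4]
tcp_rot: [[-0.117, 0.993, -0.0], [0.993, 0.117, 0.001], [0.001, 0.0, -1.0]]
wrist_force: [-1.2, -0.2, -2.7]
gripper_width: 42.7
```

```bash
python3 - <<'E'
from h import *
s=ctrl.get_state();print(s['eef_pos'],s['tcp_rot'],s['wrist_force'],s['gripper_width'])
c=shot('side','side4');im=c['image'];cr=cv2.resize(im[110:250,280:440],None,fx=4.2,fy=4.2,interpolation=cv2.INTER_CUBIC);cv2.imwrite('pics/s4.png',cr[:,:,::-1])
E
```

```text
[ 608.99489306 -218.27725931  243.44930562] [[-1.17073485e-01  9.93123255e-01 -5.01397197e-06]
 [ 9.93123116e-01  1.17073471e-01  5.27701715e-04]
 [ 5.24659848e-04  5.68003873e-05 -9.99999861e-01]] [-1.20610087 -0.21618698 -2.72005498] 42.68269914226735
```

View pics/s4.png

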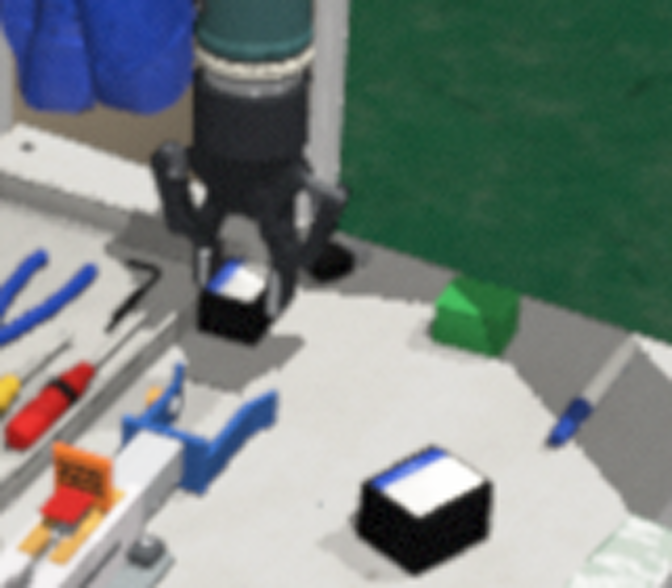

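The cell is held level above the mouth, at (235,300). I lower it, release, and back off.

Emit:
play_rows([
  [-0.1,0,0.7],
  [-0.1,0,1.2],
  [-0.1,0,1.4],
  [-0.1,0,1.45],
  [-0.1,0,1.45],
  [-0.1,0,1.45],
  [-0.1,0,1.45],
  [-0.1,0,1.45],
  [-0.1,0,1.0],
  [-0.1,0,0.2],
  [-0.1,0,-0.2],
  [-1.1,0,-0.2],
  [-1.7,0,-0.2],
  [-1.7,0,-0.2],
], twist=[0,0,0,0,0,0,0,0,0,0,0,0,0,0], claw=[38,38,38,38,38,60,70,70,70,70,50,20,0,0])

```text
t: 12.8
eef_pos: [615.5, -292.5, 252.6]
tcp_rot: [[-0.108, 0.994, 0.001], [0.994, 0.108, -0.004], [-0.004, 0.001, -1.0]]
wrist_force: [-0.4, -1.0, -0.7]
gripper_width: 11.5
```

```bash
cat >> h.py <<'E'
def cell(n):
    c=ctrl.camera(n);P=cloud(c);d=P[...,:2]-o;x=d@ex;y=d@e
    m=(P[...,2]>30)&(P[...,2]<39)&(abs(x)<40)&(y<-150)&(y>-325)
    H,S,V=cv2.split(cv2.cvtColor(c['image'],cv2.COLOR_RGB2HSV))
    print(n,m.sum(),cv2.minAreaRect(np.c_[x[m],y[m]].astype(np.float32)),np.median(P[m][:,2]))
E
python3 - <<'E'
from h import *
s=ctrl.get_state();print(s['eef_pos'])
cell('top');cell('side')
c=shot('side','side5');im=c['image'];cr=cv2.resize(im[110:250,280:440],None,fx=4.2,fy=4.2,interpolation=cv2.INTER_CUBIC);cv2.imwrite('pics/s5.png',cr[:,:,::-1])
E
```

```text
[ 615.51219427 -292.45413477  252.62258227]
top 407 ((2.6105709075927734, -224.28433227539062), (145.3238067626953, 70.29055786132812), 87.29882049560547) 34.24751648007532
side 104 ((-4.512844085693359, -220.358642578125), (141.2818603515625, 54.93655776977539), 88.18878936767578) 31.964672964597185
```

View pics/s5.png

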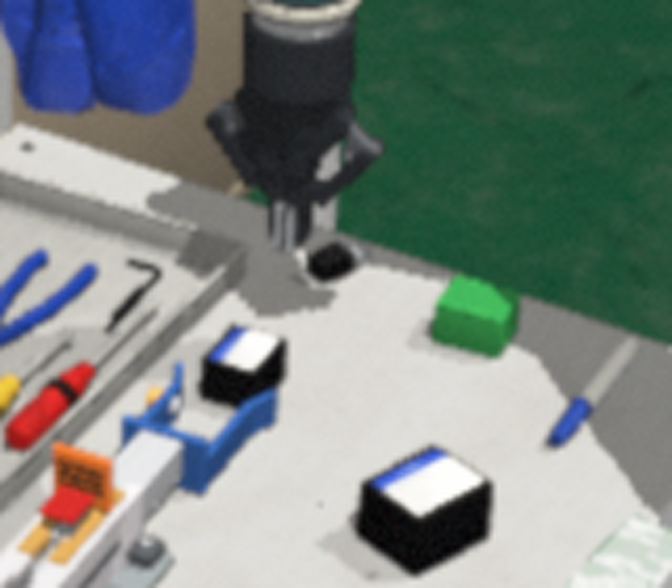

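Side view: the cell stands squarely in front of the cradle mouth at (243,365). I lower the closed fingers behind it and push.

Emit:
play_rows([
  [0,0.03,0.6],
  [0,0.03,1.2],
  [0,0.03,1.6],
  [0,0.03,1.68],
  [0.3,0.03,1.68],
  [0.55,0.03,1.68],
  [0.7,0.03,1.68],
  [0.85,0.03,1.68],
  [1.0,0.03,1.68],
  [1.15,0.03,1.68],
  [1.3,0.03,1.68],
  [1.3,0.03,1.68],
], twist=[0,0,0,0,0,0,0,0,0,0,0,0], claw=[0,0,0,0,0,0,0,0,0,0,0,0])

```text
t: 14.15
eef_pos: [611.8, -235.4, 185.2]
tcp_rot: [[-0.115, 0.993, 0.002], [0.993, 0.115, -0.001], [-0.001, 0.001, -1.0]]
wrist_force: [1.5, -3.4, 2.8]
gripper_width: -0.2
```

```bash
python3 - <<'E'
from h import *
s=ctrl.get_state();print(s['eef_pos'],((s['eef_pos'][:2]-o)@e),((s['eef_pos'][:2]-o)@ex),s['wrist_force'])
c=shot('side','side6');im=c['image'];cr=cv2.resize(im[110:250,280:440],None,fx=4.2,fy=4.2,interpolation=cv2.INTER_CUBIC);cv2.imwrite('pics/s6.png',cr[:,:,::-1])
E
```

```text
[ 611.79121371 -235.44937347  185.22390339] -285.92664609358974 1.3194200663197435 [ 1.4571794  -3.40363578  2.846522  ]
```

View pics/s6.png

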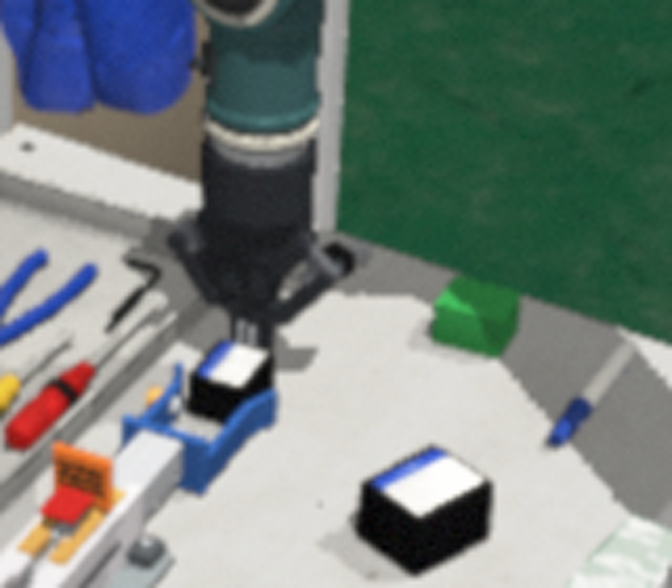

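Entering squarely. I keep pushing in short steps and watch the force.

Emit:
play_rows([
  [0.1,0,0],
  [0.2,0,0],
  [0.3,0,0],
  [0.4,0,0],
  [0.5,0,0],
  [0.6,0,0],
  [0.7,0,0],
  [0.8,0,0],
], twist=[0,0,0,0,0,0,0,0], claw=[0,0,0,0,0,0,0,0])

```text
t: 15.0
eef_pos: [607.5, -205.5, 184.6]
tcp_rot: [[-0.113, 0.994, 0.0], [0.994, 0.113, -0.003], [-0.003, -0.0, -1.0]]
wrist_force: [0.3, -7.3, 5.4]
gripper_width: -0.0
```

Emit:
play_rows([
  [0.07,0,0],
  [0.14,0,0],
  [0.2,0,0],
  [0.25,0,0],
  [0.3,0,0],
], twist=[0,0,0,0,0], claw=[0,0,0,0,0])

```text
t: 15.5
eef_pos: [606.1, -193.7, 184.6]
tcp_rot: [[-0.113, 0.994, -0.0], [0.994, 0.113, -0.003], [-0.003, -0.001, -1.0]]
wrist_force: [0.1, -7.7, 6.0]
gripper_width: -0.3
```

Emit:
play_rows([
  [0.05,0,0],
  [0.1,0,0],
  [0.15,0,0],
  [0.2,0,0],
  [0.25,0,0],
  [0.3,0,0],
], twist=[0,0,0,0,0,0], claw=[0,0,0,0,0,0])

```text
t: 16.1
eef_pos: [604.6, -181.9, 184.6]
tcp_rot: [[-0.113, 0.994, -0.001], [0.994, 0.113, -0.003], [-0.003, -0.001, -1.0]]
wrist_force: [-0.7, -8.2, 6.3]
gripper_width: -0.3
```

Emit:
play_rows([
  [0.05,0,0],
  [0.1,0,0],
  [0.1,0,0],
], twist=[0,0,0], claw=[0,0,0])

```text
t: 16.4
eef_pos: [604.2, -177.3, 184.5]
tcp_rot: [[-0.113, 0.994, -0.001], [0.994, 0.113, -0.002], [-0.002, -0.001, -1.0]]
wrist_force: [-0.4, -6.3, 4.8]
gripper_width: -0.3
```

```bash
python3 - <<'E'
from h import *
s=ctrl.get_state();print(s['eef_pos'],((s['eef_pos'][:2]-o)@e),((s['eef_pos'][:2]-o)@ex),s['wrist_force'])
tab()
E
```

```text
[ 604.18255742 -177.26400706  184.5010362 ] -227.25080010898168 0.4937886701792742 [-0.42034333 -6.31706572  4.80723265]
side orange 141 y [-34.8 -30.3 -25.9] z 80.6
side red 75 y [-28.1 -11.7   2.6] z 68.8
side blue 243 y [-224.6 -168.6 -136.9] z 27.0
top orange 57 y [-39.8 -35.3  -5.9] z 92.9
top red 89 y [-27.4 -16.7  -6.6] z 72.0
top blue 190 y [-213.2 -174.8 -145.7] z 30.0
```

Emit:
play_rows([
  [0.03,0,0],
  [0.06,0,0],
  [0.09,0,0],
], twist=[0,0,0], claw=[0,0,0])

```text
t: 16.8
eef_pos: [603.8, -174.2, 184.5]
tcp_rot: [[-0.113, 0.994, -0.001], [0.994, 0.113, -0.003], [-0.003, -0.001, -1.0]]
wrist_force: [-0.6, -7.2, 4.8]
gripper_width: 0.2
```

Emit:
play_rows([
  [0.03,0,0],
  [0.06,0,0],
  [0.06,0,0],
], twist=[0,0,0], claw=[0,0,0])

```text
t: 17.1
eef_pos: [603.5, -171.4, 184.5]
tcp_rot: [[-0.113, 0.994, -0.001], [0.994, 0.113, -0.002], [-0.002, -0.001, -1.0]]
wrist_force: [-0.2, -7.2, 5.9]
gripper_width: 0.3
```

Emit:
play_rows([
  [0.03,0,0],
  [0.06,0,0],
  [0.06,0,0],
], twist=[0,0,0], claw=[0,0,0])

```text
t: 17.4
eef_pos: [603.3, -169.1, 184.5]
tcp_rot: [[-0.113, 0.994, -0.001], [0.994, 0.113, -0.002], [-0.002, -0.001, -1.0]]
wrist_force: [-0.3, -6.5, 4.7]
gripper_width: 0.3
```

Emit:
play_rows([
  [0.03,0,0],
  [0.05,0,0],
  [0.05,0,0],
], twist=[0,0,0], claw=[0,0,0])

```text
t: 17.7
eef_pos: [603.0, -167.0, 184.5]
tcp_rot: [[-0.113, 0.994, -0.001], [0.994, 0.113, -0.002], [-0.002, -0.001, -1.0]]
wrist_force: [-1.1, -6.2, 5.8]
gripper_width: -0.1
```

```bash
python3 - <<'E'
from h import *
tab()
c=shot('top','top7');im=c['image'];a=cv2.resize(im[190:240,265:405],None,fx=5,fy=5,interpolation=cv2.INTER_CUBIC)
c=shot('side','side7');im=c['image'];b=cv2.resize(im[160:245,265:405],None,fx=4,fy=4,interpolation=cv2.INTER_CUBIC)
b=cv2.copyMakeBorder(b,0,0,0,140,0);cv2.imwrite('pics/s7.png',np.vstack([a,b])[:,:,::-1])
E
```

```text
side orange 140 y [-34.7 -30.1 -26.1] z 81.0
side red 75 y [-30.9 -11.8   2.4] z 68.9
side blue 221 y [-223.3 -169.8 -136.4] z 27.4
top orange 59 y [-39.8 -35.3  -6.1] z 93.3
top red 88 y [-27.6 -16.8  -6.5] z 71.6
top blue 180 y [-201.4 -167.8 -145.3] z 30.6
```

View pics/s7.png

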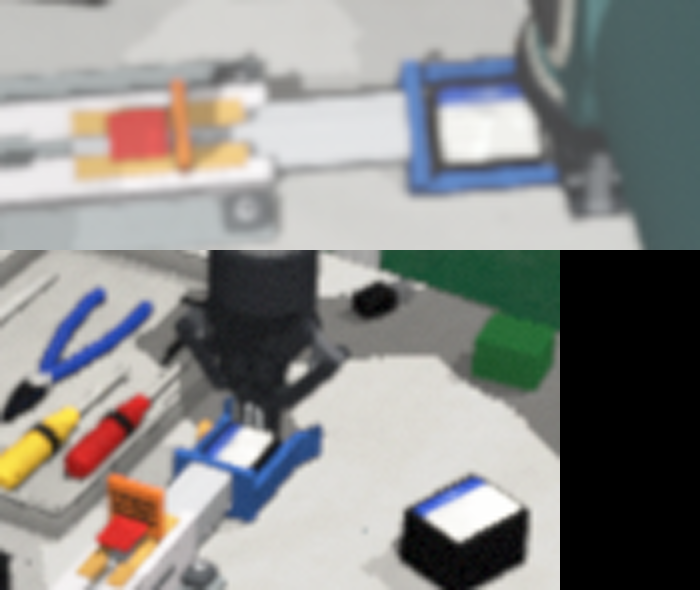

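The tube is locked and the button is up. The cell is nearly at the back wall, so I push on until the force rises.

Emit:
play_rows([
  [0.03,0,0],
  [0.05,0,0],
  [0.05,0,0],
], twist=[0,0,0], claw=[0,0,0])

```text
t: 18.2
eef_pos: [602.8, -164.6, 184.4]
tcp_rot: [[-0.113, 0.994, -0.001], [0.994, 0.113, -0.001], [-0.001, -0.001, -1.0]]
wrist_force: [-0.7, -5.5, 4.3]
gripper_width: -0.1
```

Emit:
play_rows([
  [0.03,0,0],
  [0.05,0,0],
  [0.05,0,0],
], twist=[0,0,0], claw=[0,0,0])

```text
t: 18.5
eef_pos: [602.7, -162.1, 184.3]
tcp_rot: [[-0.114, 0.994, -0.001], [0.994, 0.114, -0.001], [-0.001, -0.001, -1.0]]
wrist_force: [0.0, -5.3, 3.9]
gripper_width: 0.2
```

Emit:
play_rows([
  [0.03,0,0],
  [0.04,0,0],
  [0.04,0,0],
], twist=[0,0,0], claw=[0,0,0])

```text
t: 18.8
eef_pos: [602.6, -161.8, 184.3]
tcp_rot: [[-0.113, 0.994, -0.0], [0.994, 0.113, -0.002], [-0.002, -0.001, -1.0]]
wrist_force: [0.3, -8.4, 4.0]
gripper_width: 0.1
```

```bash
python3 - <<'E'
from h import *
tab()
c=dict(np.load('pics/top7.npz'))
c2=ctrl.camera('top')
for k in(c,c2):
    P=cloud(k);d=P[...,:2]-o;x=d@ex;y=d@e
    # back wall -y face / dark gap and label edge along axis at z34
    H,S,V=cv2.split(cv2.cvtColor(k['image'],cv2.COLOR_RGB2HSV))
    m=(V>190)&(S<40)&(P[...,2]>28)&(abs(x)<20)&(y<-140)&(y>-230)
    print('label y',np.percentile(y[m],[2,50,98]).round(1),m.sum())
E
```

```text
side orange 141 y [-34.7 -30.2 -24.9] z 80.3
side red 74 y [-30.1 -11.7   1.2] z 69.1
side blue 219 y [-222.3 -167.4 -136.5] z 26.4
top orange 59 y [-39.8 -35.3  -6.1] z 92.3
top red 88 y [-27.4 -16.8  -6.6] z 72.1
top blue 163 y [-196.1 -163.4 -145.3] z 31.2
label y [-202.4 -179.4 -140.4] 216
label y [-196.5 -173.7 -141.2] 213
```

Motion has stopped and the force is rising. I give one firmer nudge, then retreat.

Emit:
play_rows([
  [0.04,0,0],
  [0.06,0,0],
  [0.06,0,0],
], twist=[0,0,0], claw=[0,0,0])

```text
t: 19.25
eef_pos: [602.2, -161.1, 184.4]
tcp_rot: [[-0.112, 0.994, 0.0], [0.994, 0.112, -0.005], [-0.005, -0.0, -1.0]]
wrist_force: [2.3, -10.9, 2.8]
gripper_width: 0.2
```

Emit:
play_rows([
  [0.04,0,0],
  [0.08,0,0],
  [0.08,0,0],
], twist=[0,0,0], claw=[0,0,0])

```text
t: 19.55
eef_pos: [602.0, -160.2, 184.4]
tcp_rot: [[-0.11, 0.994, 0.001], [0.994, 0.11, -0.008], [-0.008, 0.0, -1.0]]
wrist_force: [1.6, -15.5, 1.7]
gripper_width: -0.1
```

Emit:
play_rows([
  [-0.3,0,0],
  [-1.0,0,0],
  [-2.0,0,0],
  [-2.2,0,-1],
  [-2.2,0,-2],
  [-2.8,-1.2,-3],
  [-3.5,-2.4,-3.5],
  [-4.5,-3.2,-3.5],
  [-5,-4,-3.5],
  [-5,-4,-3.5],
], twist=[0,0,0,0,0,0,0,0,0,0], claw=[0,0,0,0,0,0,0,0,0,0])

```text
t: 20.55
eef_pos: [461.4, -375.3, 323.6]
tcp_rot: [[-0.107, 0.994, -0.004], [0.994, 0.107, -0.0], [0.0, -0.004, -1.0]]
wrist_force: [-0.3, 0.1, 0.2]
gripper_width: -0.2
```

```bash
python3 - <<'E'
from h import *
print(ctrl.get_state()['wrist_force']);tab()
c=shot('top','top8');im=c['image'];a=cv2.resize(im[190:240,265:405],None,fx=5,fy=5,interpolation=cv2.INTER_CUBIC)
k=c;P=cloud(k);d=P[...,:2]-o;x=d@ex;y=d@e;H,S,V=cv2.split(cv2.cvtColor(k['image'],cv2.COLOR_RGB2HSV))
m=(V>190)&(S<40)&(P[...,2]>28)&(abs(x)<20)&(y<-145)&(y>-230)
print('label',np.percentile(y[m],[2,50,98]))
m=(P[...,2]>29)&(P[...,2]<40)&(abs(x)<20)&(y<-145)&(y>-240);print('cell+wall top y',np.percentile(y[m],[1,50,99]))
c=shot('side','side8');im=c['image'];b=cv2.resize(im[160:235,275:391],None,fx=6,fy=4.6,interpolation=cv2.INTER_CUBIC)
b=cv2.copyMakeBorder(b,0,0,0,700-b.shape[1],0);cv2.imwrite('pics/s8.png',np.vstack([a,b])[:,:,::-1])
E
```

```text
[-0.33722035  0.07179775  0.15530299]
side orange 141 y [-33.9 -30.  -26.1] z 81.7
side red 75 y [-30.4 -14.    1.3] z 68.4
side blue 214 y [-223.1 -165.6 -136. ] z 27.0
top orange 64 y [-39.5 -35.4  -4.6] z 93.0
top red 95 y [-27.8 -16.9  -6.3] z 72.5
top blue 182 y [-228.4 -177.2 -145.6] z 30.3
label [-197.12111781 -176.74117189 -157.15808315]
cell+wall top y [-201.7348838  -177.23746001 -152.62014796]
```

View pics/s8.png

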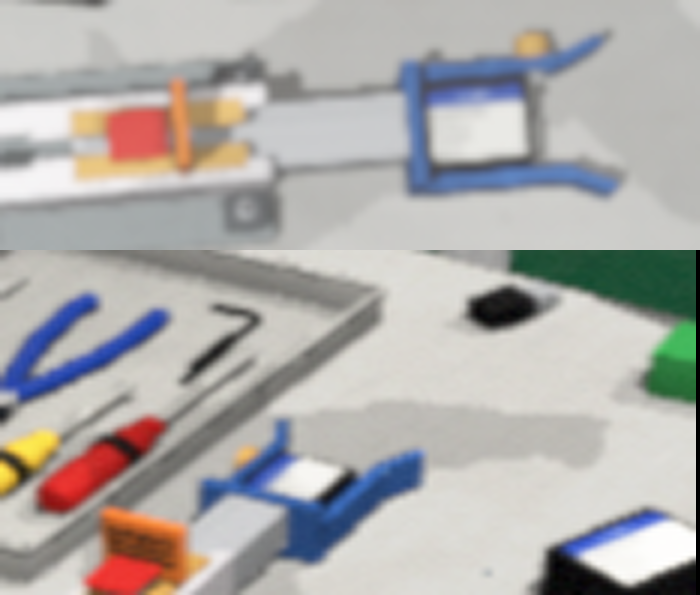

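The top view shows the cell flush against the back wall and square at (480,125). The ball housing at (533,43) lies just behind its rear edge. The red button at (138,135) is up in the brass plate. I'm handing in.

```bash
python3 -c "
from rig import ctrl
print(ctrl.close_job())"
```

```text
the job is handed in; nothing more can be done
None
```

The reach stand is lengthened by one hole and the force cell is pushed home in its cradle. I handed the job in at about 20.6 s on the robot's clock, with the arm well clear of everything.

- **Stand:** I pressed the red button, slid the tube out by its orange tab, and lifted off so the button could pop up. It popped into the brass-plate hole with the tube about 57–59 mm out. At the end the cap's height read the same as at the start (72 mm from the top camera), and the tube held against the insertion push.
- **Cell:** I picked up the smaller black block, stood it in front of the cradle mouth, and pushed it in from behind with the closed fingers. It stopped firmly at the back wall, where the push rose to about 15 N.
- **Seating:** In the last pictures the cell's centre is within about 1 mm of where I estimate the seat. Its rear edge is about 6–7 mm ahead of the ball's centre.
- **Not seen directly:** I did not see or feel the ball click. I judged it out from the cell's position and from the firm stop. The push force had already dropped slightly before that stop.
- **Disagreement:** The top and side cameras differed by 2–5 mm, so I relied mainly on the top view for sideways positions.

I saw no sign that any other item had moved, but I did not measure them.

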